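Take the filter cassette out of its clamp holder

TASK

Swing the steel hold-down bar of the cassette holder up as far as it will go, and leave it up. Then slide the freed filter cassette straight out along the holder until it lies on the landing shelf wholly clear of the bar; then pick it up, keep it level, and set it down gently, lying flat right side up, inside the steel tray. Do not disturb the bottle, the flask or the tip box.

Things in the scene. Friction and masses are not known exactly. Their poses are not given: they have to be found in the camera images.
- holder: Clamp holder, fixed; origin on the bench under the centre of the cassette seat, z up, -x = its open front (about to the robot's left). Aluminium floor plate, top at z = 20 mm, x -165..60, y +-40; black foot 12 high, x -50..60, y +-80. Black guide walls 10 thick, inner faces at y = +-27, x -25..60, up to z = 56; back wall from x = 47. Hinge posts at y 51..69, x -43..-5, up to z = 80.
- landing (a point): Centre of the landing shelf, the bare front of the holder's floor plate (no walls), at holder (-113, 0, 20) mm: where the cassette's origin comes when it has slid 113 mm out. The block is wholly clear of the bar after 106 mm or more.
- bar (a joint): Hinge of the steel hold-down bar, rad: 0 = down over the cassette (starts 0 to 0.06), grows as its free end rises, stop at 1.15 (66 degrees: raised, it still leans over the holder). It stays where left (friction); lifting takes about 3 N at the handle. A rib under the bar lies in the cassette's cross slot and locks it when down.
- bar_hinge (a point): Point on the bar's hinge axis, at holder (-24, 60, 68) mm; the axis runs along the holder's x and the bar lies from it towards holder -y. The bar is a plate 60 wide (holder x -61..-1), 8 thick, then a 20 wide stem. Its front edge is over the cassette's tab: even raised it blocks a gripper held upright at the tab, so lean the tool about 40 degrees back towards the holder's front there.
- bar_grip (a point): Centre of the bar's handle, a black round cross-rod 18 mm in diameter and 44 long (along the holder's x) at the bar's free end, 165 from the hinge axis; bar down: holder (-24, -105, 68). Can be gripped on its flat ends and then turns in the grip as the bar rises.
- cassette: Filter cassette, loose, 0.25 to 0.5 kg: grey block 90 long (x), 50 wide (y), 42 high (mm), cross slot in its top (x -35..-13, 10 deep). Origin at the centre of the block's underside, z up. Starts seated in the holder, axes along the holder's, origin within 1 mm of holder (0, 0, 20). A black tab sticks out in front: x -85..-45, 26 wide, z 20..42.
- cassette_tab (a point): Gripping point on the cassette's black tab, 15 mm from its outer end, at cassette (-70, 0, 31) mm. The block behind is wider than the tab: keep leaned fingertips short of it (25 mm farther in).
- tray: Shallow open steel tray, fixed to the bench, to the left of the holder: 140 (x) by 190 (y), 24 high, walls 4, inner floor 4 above the bench. Origin at the centre of its underside.
- reagent_bottle: Amber bottle, 68 diameter, 150 high; bystander. Origin at the centre of its underside.
- flask: Glass conical flask, 84 diameter, 125 high; bystander. Origin at the centre of its underside.
- tip_box: Box 120 x 85 x 60 high; bystander. Origin at the centre of its underside.

How it is judged (in metres and radians):
On the way, in this order (a step that is already met when the one before it is completed fails the run):
1. the bar is swung up, nearly to its stop (over 0.95 rad), the cassette still in its seat (value of joint bar above 0.95 rad and x of cassette in the frame of holder above -0.02 m), for 0.2 s.
2. the cassette has been slid out along the holder, clear of the bar (102 mm or more), still on the landing shelf (raised less than 10 mm), the bar up (x of cassette in the frame of holder between -0.17 and -0.102 m and y of cassette in the frame of holder between -0.025 and 0.025 m and z of cassette in the frame of holder between 0.014 and 0.03 m and value of joint bar above 0.9 rad), for 0.1 s.
At the end, for the whole second after the job is handed in: The cassette lies inside the tray, flat on its floor (within 5 mm of height and 0.1 rad of level, right side up), released and at rest; the bar is still up (over 0.9 rad) (x of cassette in the frame of tray between -0.055 and 0.055 m and y of cassette in the frame of tray between -0.075 and 0.075 m and z of cassette in the frame of tray below 0.009 m and angle between cassette's own z axis and vertical below 0.1 rad and linear speed of cassette below 0.02 m/s and value of joint bar above 0.9 rad); the robot touches nothing.
It fails at once if the cassette tips more than 0.5 rad from level (angle between cassette's own z axis and vertical above 0.5 rad).
It fails at once if the cassette is dropped or thrown (faster than 0.45 m/s while not held) (linear speed of cassette above 0.45 m/s and contact force between cassette and the fingers below 0.1 N).
It fails at once if the bottle, the flask or the tip box is moved more than 20 mm (distance of any of reagent_bottle, flask, tip_box from where it was at the start of the episode above 0.02 m).
It also fails if it takes over 62 s, if anything falls off the work surface, if the arm or the gripper's body presses on something with over 40 N, if the wrist force passes 120 N, or if a joint passes its speed limit or range.

ROBOT

A 6-joint arm with a two-finger parallel gripper is mounted at the origin on the work surface. World frame = base frame: x ahead of the robot, y to its left, z up, the work surface at z = 0. Lengths are in mm, angles in rad, forces in N, time in s.
With the tool pointing down it reaches from about 400 to 925 mm from the base axis. Payload 12.5 kg.
Tool frame: the origin (TCP) lies at the very end of the fingers, on their centre line; the grasp point (between the pads) lies 19 mm behind it; z points along the fingers, y is the direction in which the jaws open and shut (so a half turn about z gives the same grasp; the last joint's range is limited). The gripper opens to 95 mm and grips with 3 to 60 N. Pads are 20 mm wide; open, the fingers measure 119 mm over their backs; the gripper's body (75 mm by 180 mm) begins 59 mm behind the grasp point.
Start: joints at [1.156, 0.491, 1.559, -0, 1.092, -0.106], TCP at [189.93, 595.46, 214.661] pointing down, gripper open.
Joint ranges: [-3.1, 3.1], [-0.84, 2.19], [0.05, 2.79], [-1.13, 4.28], [0.06, 2.93], [-2.69, 2.69]. Speed limits (rad/s): [2.22, 2.22, 2.79, 3.14, 3.14, 3.14].

INTERFACE

Orientations are given as [roll, pitch, yaw] about the fixed x, y, z axes, in that order (R = Rz(yaw) Ry(pitch) Rx(roll)).
In Python, from cell import env, read_camera, get_calibration gives the robot as it stands.
- The arm moves only by the tool arm_command, never from a script. Its argument "targets" is a list of rows, each a list of 3 entries, a list of its own where there are three numbers: the turn, a rotation vector about the tool's x, y, z in rad, then the shift along the tool's x, y, z in m, then the closure in counts, from 0 (fully open) to 255 (shut). In form: [[[rx, ry, rz], [tx, ty, tz], fingers], ...]. A call has 1 to 8 rows; each row is the pose to reach, as a shift and turn from the pose commanded when the call began, along the tool's axes at that moment; what a row does not reach only later rows make up. A row lasts 1/10 s, in which the tool goes at most 50 mm and 8.59 degrees, less where a joint would pass 70% of its speed; a pose out of reach is approached as far as the arm can. A call with a gripper value outside its range is refused whole. The fingers move at their own pace and stop on an object; the grip force is fixed at half the most. Time passes only in rows, so rows that repeat a pose let the fingers close. It gives the time, the measured TCP pose, the force and the opening at its end, in the units of the state.
- env.state(): the state, without advancing time (a new reading comes with each control period).
- read_camera(name): name is "side" or "top" or "wrist"; returns (picture, depth): 400x640x3 uint8, blue, green, red; 400x640 float32, mm along the optical axis (not along the pixel's ray), 0 where there is no reading.
- get_calibration(name): a dict with "vfov" (degrees; the focal length in pixels is half the picture's height over the tangent of half this angle, whatever the lens; pixels are square), "cx", "cy" (the principal point, pixels), "world_from_camera" (4x4, takes a point from camera to world coordinates). Camera axes: x right, y down, z forward; pixel columns grow to the right and rows downward; lengths in mm; the calibration is good to about 2 mm. The wrist camera is an equidistant fisheye: a pixel r from the principal point sees the ray r / f radians off the axis. A picture is of the moment at which its call begins: read the wrist's pose just before it. get_calibration takes no time and is no camera call; for the wrist camera it gives the pose at the moment of the call.
- env.job_done(): hands the job in, once; it reports no verdict.
The state is a dict: "t": time; "joints": joint angles; "qvel": joint speeds; "tau": joint torques, N m; "eef_pos": TCP position; "tcp_rot": TCP orientation; "ft_force": force on the tool from outside, world axes, zero at the start; "moment": the same for the moment, N m; "opening": opening from 0.0 (shut) to 1.0 (fully open).
Only numpy, scipy, OpenCV 4.12 (cv2) and the standard library are available. Lean on these libraries where they do the work, as an engineer would, in place of code of your own. Each camera call takes 0.05 s, during which the arm holds its last target.

## Working session

There is one attempt and no reset: what is moved stays moved. The work goes in short steps, Python scripts to look and compute and a tool call to move; the robot and the scene stay as the last step left them, time stands still between calls to the robot, and variables do not carry over. Pictures are saved under pics/ and viewed, and the job is handed in when it is done.

Besides the shell and the picture viewer there is one more tool, called after "Call:" by a JSON object that holds its "op" and its "data", one argument or row to a line. arm_command: Moves the arm, as the interface text tells. Its arguments: {"type":"object","properties":{"targets":{"type":"array"}},"required":["targets"]}

```bash
ls; mkdir -p pics; cat > h.py <<'E'
import numpy as np, cv2
from scipy.spatial.transform import Rotation as R
from cell import env, read_camera, get_calibration
def cal(n):
    c=get_calibration(n); f=200/np.tan(np.radians(c['vfov'])/2); return f,c['cx'],c['cy'],np.array(c['world_from_camera'])
def pt(n,u,v,d,c=None):
    f,cx,cy,T=c or cal(n); return (T@np.array([(u-cx)/f*d,(v-cy)/f*d,d,1]))[:3]
def onz(n,u,v,z):
    f,cx,cy,T=cal(n); r=T[:3,:3]@np.array([(u-cx)/f,(v-cy)/f,1]); o=T[:3,3]; return o+r*(z-o[2])/r[2]
E
python3 - <<'E'
from h import *
for n in ['top','side']:
    p,d=read_camera(n); cv2.imwrite(f'pics/{n}0.png',p); np.save(f'pics/{n}0.npy',d); print(n,cal(n))
s=env.state();print(s)
E
```

```text
pics
top (np.float64(378.22914233703864), 316.050825394281, 191.59515195575872, array([[ 1.37556960e-02, -9.90687104e-01,  1.35461593e-01,
         4.32123232e+02],
       [-9.99711645e-01, -1.62929936e-02, -1.76399023e-02,
        -2.87176165e+01],
       [ 1.96826986e-02, -1.35179883e-01, -9.90625555e-01,
         1.05512010e+03],
       [ 0.00000000e+00,  0.00000000e+00,  0.00000000e+00,
         1.00000000e+00]]))
side (np.float64(477.3506891251807), 320.166057852908, 198.35468516782817, array([[-9.98111042e-01, -4.91036957e-02,  3.69211985e-02,
         5.33595297e+02],
       [-6.01509798e-02,  6.58816851e-01, -7.49894803e-01,
         9.00138362e+02],
       [ 1.24982985e-02, -7.50699130e-01, -6.60526009e-01,
         9.07358737e+02],
       [ 0.00000000e+00,  0.00000000e+00,  0.00000000e+00,
         1.00000000e+00]]))
{'t': 0.1, 'joints': array([ 1.15638844e+00,  4.91490390e-01,  1.55936929e+00, -1.70499405e-05,
        1.09168885e+00, -1.05607477e-01]), 'qvel': array([ 0.00080359, -0.00258267, -0.0004471 , -0.0002113 , -0.00136949,
       -0.00129643]), 'tau': array([ 2.99657469e-03, -6.13624120e+01, -2.58609670e+01,  6.93891034e-02,
        4.70163196e-02, -1.01757254e-05]), 'eef_pos': array([189.85213295, 595.25431547, 214.13232362]), 'tcp_rot': array([-3.14064051e+00, -8.57211307e-05,  2.83280007e+00]), 'ft_force': array([-0.58737313, -0.42851502,  0.59252278]), 'moment': array([0.02612682, 0.00956124, 0.01701749]), 'opening': 0.9973001287150932}
```

View pics/top0.png

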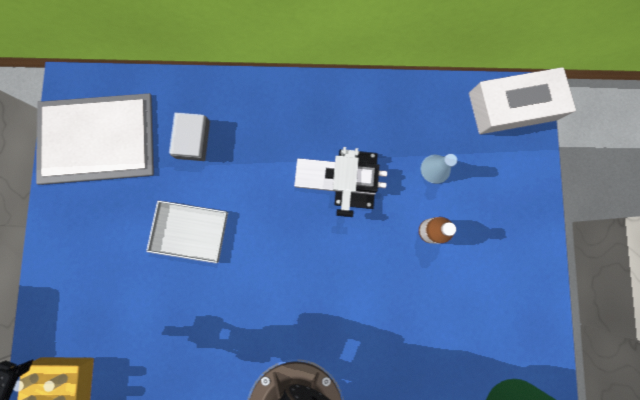

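View pics/side0.png

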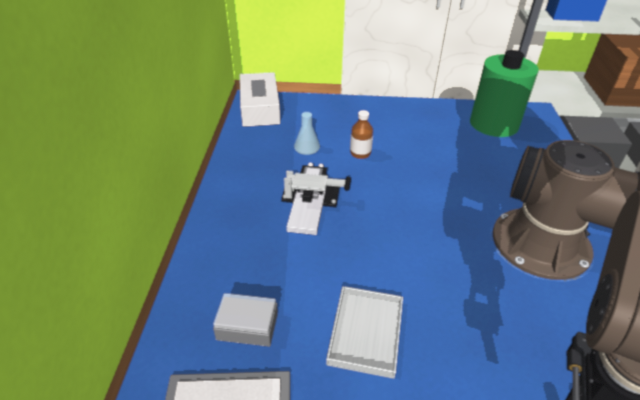

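The top view shows the holder at about (340,180), open front to the left, handle at (345,212). The tray is at about (188,232), the flask at (436,168), the bottle at (438,230) and the tip box at (522,100). I'll crop in and measure.

```bash
python3 - <<'E'
from h import *
p=cv2.imread('pics/top0.png')
cv2.imwrite('pics/top0c.png',cv2.resize(p[140:225,285:400],None,fx=6.5,fy=6.5,interpolation=cv2.INTER_CUBIC))
q=cv2.imread('pics/side0.png')
cv2.imwrite('pics/side0c.png',cv2.resize(q[155:240,275:360],None,fx=7,fy=7,interpolation=cv2.INTER_CUBIC))
hsv=cv2.cvtColor(p,cv2.COLOR_BGR2HSV)
m=(((hsv[...,1]<70)&(hsv[...,2]>90))*255).astype(np.uint8)
cs,_=cv2.findContours(m,cv2.RETR_EXTERNAL,cv2.CHAIN_APPROX_NONE)
for c in cs:
    if cv2.contourArea(c)>300:
        r=cv2.minAreaRect(c);print(r, onz('top',*r[0],20).round(1))
        if abs(r[0][0]-188)<15 and abs(r[0][1]-232)<15:
            b=np.array([onz('top',*x,24)[:2] for x in cv2.boxPoints(r)]);print(b.round(1),b.mean(0),np.linalg.norm(np.diff(b,axis=0),axis=1))
# plate
m2=((hsv[...,1]<60)&(hsv[...,2]>180)).astype(np.uint8)*255
roi=np.zeros_like(m2);roi[150:200,285:325]=255
c=max(cv2.findContours(m2&roi,cv2.RETR_EXTERNAL,cv2.CHAIN_APPROX_NONE)[0],key=cv2.contourArea)
print(cv2.minAreaRect(c))
d=np.load('pics/top0.npy')
for u,v in [(310,174),(345,212),(347,180),(188,232),(365,177),(436,168),(440,230),(448,229),(450,160),(525,98),(150,232)]: print(u,v,pt('top',u,v,d[v,u]).round(1))
E
```

```text
((277.5236511230469, 378.6568298339844), (27.153846740722656, 70.15384674072266), 67.38013458251953) [84.4 45.7 20. ]
((186.77029418945312, 231.37835693359375), (73.65074920654297, 52.772071838378906), 9.462322235107422) [459.3 301.1  20. ]
[[404.6 404.6]
 [544.8 391.5]
 [514.8 193.2]
 [375.3 210. ]] [459.85550313 299.82067609] [140.74664292 200.55596067 140.50733681]
((437.2259216308594, 164.09217834472656), (22.90091323852539, 35.583255767822266), 46.63658142089844) [ 657.2 -386.4   20. ]
((334.0990295410156, 178.9760284423828), (63.18947219848633, 80.61553192138672), 87.70938873291016) [609.9 -96.8  20. ]
((187.04568481445312, 135.24795532226562), (31.256072998046875, 44.58277130126953), 6.911227226257324) [727.  316.4  20. ]
((554.0, 233.0), (332.0, 170.0), 90.0) [ 469.3 -704.5   20. ]
((76.0, 213.5), (295.0, 152.0), 90.0) [503.1 601.9  20. ]
((310.2008361816406, 173.29098510742188), (30.148401260375977, 28.066078186035156), 5.19442892074585)
310 174 [621.9 -29.6  24.4]
345 212 [ 513.6 -121.9   78.3]
347 180 [ 598.3 -127.2   75. ]
188 232 [458.1 303.    3.4]
365 177 [ 609.3 -176.6   62.5]
436 168 [ 636.7 -367.2   65. ]
440 230 [ 468.8 -352.2  124.5]
448 229 [ 470.5 -362.5  150.8]
450 160 [ 645.1 -382.3  126.8]
525 98 [ 830.5 -609.4   84.1]
150 232 [456.7 407.9  -0. ]
```

View pics/top0c.png

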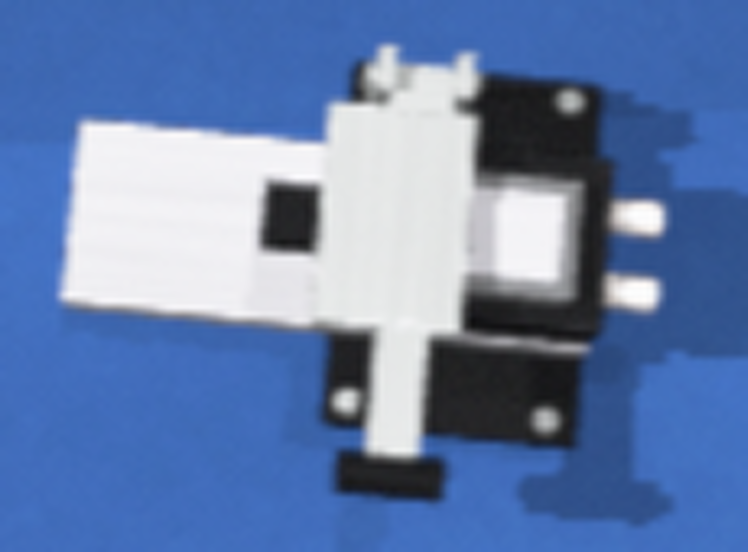

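View pics/side0c.png

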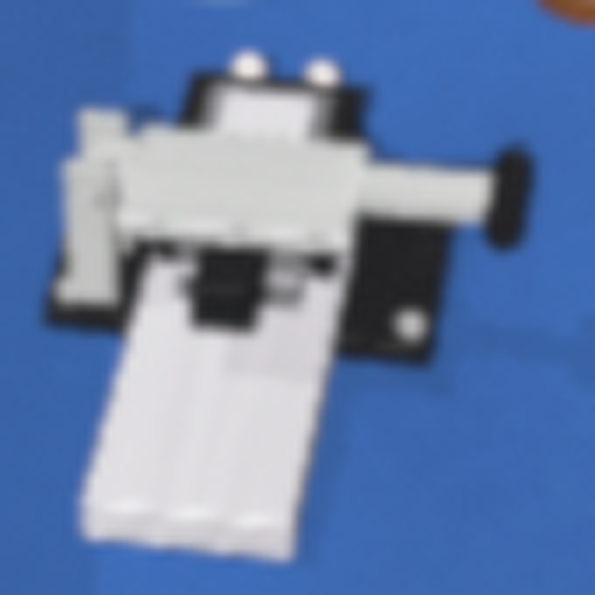

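The enlarged views show the plate's front corners at (78,121) and (62,302) in the top crop, the handle ends at (339,473) and (442,479), and the tab's outer edge at x≈261. I'll cast these onto their known heights and fit a rigid pose.

```bash
cat >> h.py <<'E'
def fit2(L,W):
    L=np.array(L,float);W=np.array(W,float);l=L-L.mean(0);w=W-W.mean(0)
    a=np.arctan2((l[:,0]*w[:,1]-l[:,1]*w[:,0]).sum(),(l*w).sum())
    r=np.array([[np.cos(a),-np.sin(a)],[np.sin(a),np.cos(a)]]);t=W.mean(0)-r@L.mean(0)
    return a,t,W-(L@r.T+t)
E
python3 - <<'E'
from h import *
top=[((78,121),(-165,40,20)),((62,302),(-165,-40,20)),((339,473),(-46,-105,70)),((442,479),(-2,-105,70)),((575,445),(60,-80,12)),((597,87),(60,80,12)),((262,181),(-85,13,62)),((260,249),(-85,-13,62))]
side=[((82,510),(-165,40,20)),((297,526),(-165,-40,20)),((48,322),(-50,80,5)),((430,360),(-50,-80,5)),((193,325),(-85,13,40)),((256,330),(-85,-13,40))]
def proc(n,lst,u0,v0,s):
    W=[onz(n,u0+(u+.5)/s-.5,v0+(v+.5)/s-.5,h[2])[:2] for (u,v),h in lst]; L=[h[:2] for _,h in lst]; return L,W
for n,l,a in [('top',top,(285,140,6.5)),('side',side,(275,155,7))]:
    L,W=proc(n,l,*a); r=fit2(L,W); print(n,r[0],r[1].round(1)); print(r[2].round(1))
E
```

```text
top -1.6443281007553912 [ 614.4 -153. ]
[[ 0.5 -0. ]
 [ 1.5 -0.7]
 [-0.1 -1.6]
 [ 1.4  0.8]
 [ 1.1  0.9]
 [-1.8  2. ]
 [-0.1  0.1]
 [-2.5 -1.3]]
side -1.6410915196044438 [ 612.4 -151.1]
[[ 1.2  4.2]
 [-0.1  1.2]
 [-2.4  0.3]
 [ 1.6  0.5]
 [-0.8 -2.7]
 [ 0.4 -3.4]]
```

```bash
cat >> h.py <<'E'
HO=np.array([614.,-152.,0.]);HY=-1.643
HR=R.from_euler('z',HY)
def hw(p): return HR.apply(np.array(p,float))+HO
def rel(target_tcp,rot=None,start=None):
    """print turn & shift in tool axes from measured pose"""
    s=env.state(); p,r=(s['eef_pos'],R.from_euler('xyz',s['tcp_rot'])) if start is None else start
    r2=r if rot is None else rot
    print('turn',(r.inv()*r2).as_rotvec().round(4),'shift m',(r.inv().apply(np.array(target_tcp)-p)/1000).round(4))
    return np.array(target_tcp,float),r2
def st():
    s=env.state();print('t %.2f'%s['t'],s['eef_pos'].round(1),s['tcp_rot'].round(3),'F',s['ft_force'].round(1),'op %.3f'%s['opening'],'j',s['joints'].round(2))
E
python3 - <<'E'
from h import *
down=R.from_euler('xyz',[np.pi,0,3.069])
print(hw([-24,-105,68]))
st()
a=rel([450,250,230]); 
b=rel([511,-120.5,130],down)
rel([511,-120.5,130],down,a)
E
```

```text
[ 511.00496591 -120.4877333    68.        ]
t 0.10 [189.9 595.3 214.1] [-3.141 -0.     2.833] F [-0.6 -0.4  0.6] op 0.997 j [ 1.16  0.49  1.56 -0.    1.09 -0.11]
turn [0. 0. 0.] shift m [-0.3528 -0.2499 -0.0157]
turn [-9.000e-04 -2.000e-04 -2.362e-01] shift m [-0.5235 -0.5842  0.0846]
turn [-9.000e-04 -2.000e-04 -2.362e-01] shift m [-0.1707 -0.3343  0.1003]
```

Call:
{"op": "arm_command", "data": {
  "targets": [
    [[0, 0, 0], [-0.353, -0.25, -0.016], 0],
    [[0, 0, 0], [-0.353, -0.25, -0.016], 0],
    [[0, 0, 0], [-0.353, -0.25, -0.016], 0],
    [[0, 0, 0], [-0.353, -0.25, -0.016], 0],
    [[0, 0, 0], [-0.353, -0.25, -0.016], 0],
    [[0, 0, 0], [-0.353, -0.25, -0.016], 0],
    [[0, 0, 0], [-0.353, -0.25, -0.016], 0],
    [[0, 0, 0], [-0.353, -0.25, -0.016], 0]
  ]
}}

```text
t: 0.9
eef_pos: [431.3, 274.4, 229.5]
tcp_rot: [3.142, -0.0, 2.833]
ft_force: [0.8, 0.6, -0.5]
opening: 1.004
```

```bash
python3 - <<'E'
from h import *
st();down=R.from_euler('xyz',[np.pi,0,3.069])
rel([511,-120.5,130],down)
E
```

```text
t 0.90 [431.3 274.4 229.5] [ 3.142 -0.     2.833] F [ 0.8  0.6 -0.5] op 1.004 j [ 0.44  0.31  1.81  0.    1.01 -0.82]
turn [ 0.000e+00 -1.000e-04 -2.361e-01] shift m [-0.1959 -0.352   0.0994]
```

Call:
{"op": "arm_command", "data": {
  "targets": [
    [[0, 0, -0.236], [-0.19, -0.34, 0.099], 0],
    [[0, 0, -0.236], [-0.19, -0.34, 0.099], 0],
    [[0, 0, -0.236], [-0.19, -0.34, 0.099], 0],
    [[0, 0, -0.236], [-0.19, -0.34, 0.099], 0],
    [[0, 0, -0.236], [-0.19, -0.34, 0.099], 0],
    [[0, 0, -0.236], [-0.19, -0.34, 0.099], 0],
    [[0, 0, -0.236], [-0.19, -0.34, 0.099], 0],
    [[0, 0, -0.236], [-0.19, -0.34, 0.099], 0]
  ]
}}

```text
t: 1.7
eef_pos: [506.8, -100.9, 131.5]
tcp_rot: [3.141, -0.0, 3.069]
ft_force: [0.3, 0.4, 0.5]
opening: 1.002
```

Call:
{"op": "arm_command", "data": {
  "targets": [
    [[0, 0, 0], [0, 0, 0], 0],
    [[0, 0, 0], [0, 0, 0], 0],
    [[0, 0, 0], [0, 0, 0], 0]
  ]
}}

```text
t: 2.0
eef_pos: [506.6, -98.0, 132.2]
tcp_rot: [3.141, -0.0, 3.069]
ft_force: [-0.3, 0.5, -0.8]
opening: 1.001
```

```bash
python3 - <<'E'
from h import *
st();down=R.from_euler('xyz',[np.pi,0,3.069])
rel([511,-120.5,130],down)
p,d=read_camera('wrist'); cv2.imwrite('pics/w1.png',p);np.save('pics/w1.npy',d)
p,d=read_camera('top'); cv2.imwrite('pics/t1.png',p)
st()
E
```

```text
t 2.00 [506.6 -98.  132.2] [ 3.141 -0.     3.069] F [-0.3  0.5 -0.8] op 1.001 j [-0.32  0.45  1.91  0.    0.78 -1.82]
turn [ 0.0003 -0.0004  0.0003] shift m [-0.0061 -0.0221  0.0022]
t 2.10 [506.8 -97.6 132.5] [3.142 0.    3.071] F [-0.1 -0.   1.2] op 1.002 j [-0.32  0.45  1.91  0.    0.78 -1.82]
```

View pics/w1.png

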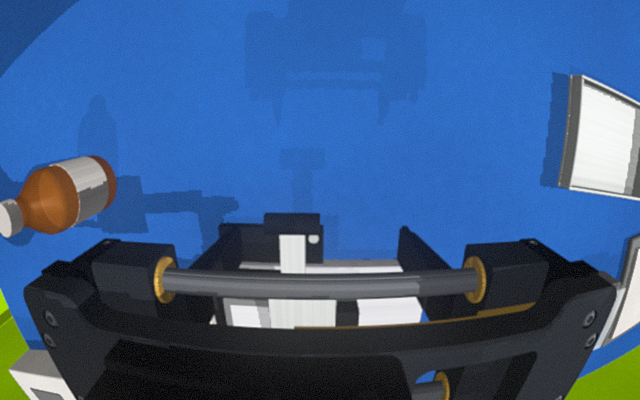

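The wrist view has the handle at about u 265–322, v 213–233, slightly left of the midpoint between the fingers (about 315), as expected. I'll check it by casting a ray.

```bash
cat >> h.py <<'E'
def wray(u,v,c=None):
    f,cx,cy,T=c or cal('wrist'); x,y=u-cx,v-cy; r=np.hypot(x,y); th=r/f
    k=np.array([np.sin(th)*x/r,np.sin(th)*y/r,np.cos(th)]); return T[:3,3],T[:3,:3]@k
def wz(u,v,z):
    o,k=wray(u,v); return o+k*(z-o[2])/k[2]
def wd(u,v,d):
    f,cx,cy,T=cal('wrist'); o,k=wray(u,v); fwd=T[:3,2]; return o+k*d/(k@fwd)
E
python3 - <<'E'
from h import *
d=np.load('pics/w1.npy')
for u,v in [(275,222),(293,222),(312,222)]: print(wz(u,v,76).round(1), wd(u,v,d[v,u]).round(1))
for u,v in [(265,222),(322,222),(265,233),(322,233),(322,213),(265,213)]: print(wz(u,v,72).round(1))
q=cv2.imread('pics/t1.png');cv2.imwrite('pics/t1c.png',cv2.resize(q[100:250,250:420],None,fx=4,fy=4))
down=R.from_euler('xyz',[np.pi,0,3.069])
a=rel([511,-120.5,80],down); rel([511,-120.5,48],down)
E
```

```text
[ 510.3 -133.5   76. ] [ 509.2 -132.9   79.3]
[ 511.3 -119.3   76. ] [ 510.  -118.9   79.7]
[ 512.3 -104.5   76. ] [433.3 -93.  303.8]
[ 511.2 -142.3   72. ]
[514.3 -96.8  72. ]
[ 520.6 -143.6   72. ]
[523.6 -97.5  72. ]
[506.8 -96.3  72. ]
[ 503.7 -141.4   72. ]
turn [0.     0.0004 0.0015] shift m [-0.0058 -0.0225  0.0525]
turn [0.     0.0004 0.0015] shift m [-0.0058 -0.0225  0.0845]
```

Call:
{"op": "arm_command", "data": {
  "targets": [
    [[0, 0, 0], [-0.006, -0.022, 0.03], 0],
    [[0, 0, 0], [-0.006, -0.022, 0.06], 0],
    [[0, 0, 0], [-0.006, -0.022, 0.082], 0],
    [[0, 0, 0], [-0.006, -0.022, 0.082], 0],
    [[0, 0, 0], [-0.006, -0.022, 0.082], 0]
  ]
}}

```text
t: 2.6
eef_pos: [511.4, -120.4, 50.7]
tcp_rot: [3.142, 0.0, 3.07]
ft_force: [0.7, -0.5, 0.2]
opening: 0.999
```

Call:
{"op": "arm_command", "data": {
  "targets": [
    [[0, 0, 0], [0, 0, 0], 255],
    [[0, 0, 0], [0, 0, 0], 255],
    [[0, 0, 0], [0, 0, 0], 255],
    [[0, 0, 0], [0, 0, 0], 255],
    [[0, 0, 0], [0, 0, 0], 255],
    [[0, 0, 0], [0, 0, 0], 255],
    [[0, 0, 0], [0, 0, 0], 255],
    [[0, 0, 0], [0, 0, 0], 255]
  ]
}}

```text
t: 3.4
eef_pos: [511.2, -120.6, 50.1]
tcp_rot: [3.141, -0.0, 3.068]
ft_force: [0.3, 5.6, 1.0]
opening: 0.463
```

```bash
python3 - <<'E'
from h import *
st()
p,d=read_camera('wrist'); cv2.imwrite('pics/w2.png',p)
s=env.state();p0=s['eef_pos'];r0=R.from_euler('xyz',s['tcp_rot'])
# arc: grasp point start -> at angles (bar starts th0)
hinge=lambda th: hw([-24,60-165*np.cos(th),68+165*np.sin(th)])
th0=0.015
for th in np.arange(.1,1.2,.07):
    print(round(th,2),(r0.inv().apply(hinge(th)-hinge(th0))/1000).round(4))
E
```

```text
t 3.40 [ 511.2 -120.6   50.1] [ 3.141 -0.     3.068] F [0.3 5.6 1. ] op 0.463 j [-0.36  0.59  1.96  0.    0.6  -1.86]
0.1 [-0.0008  0.     -0.014 ]
0.17 [-0.0024  0.     -0.0254]
0.24 [-0.0047  0.     -0.0367]
0.31 [-0.0078  0.0001 -0.0479]
0.38 [-0.0117  0.0001 -0.0587]
0.45 [-0.0164  0.0001 -0.0693]
0.52 [-0.0218  0.0001 -0.0795]
0.59 [-0.0279  0.0001 -0.0893]
0.66 [-0.0346  0.0001 -0.0987]
0.73 [-0.042   0.0002 -0.1076]
0.8 [-0.05    0.0002 -0.1159]
0.87 [-0.0586  0.0002 -0.1237]
0.94 [-0.0676  0.0002 -0.1308]
1.01 [-0.0772  0.0002 -0.1373]
1.08 [-0.0872  0.0003 -0.1431]
1.15 [-0.0975  0.0003 -0.1482]
```

View pics/w2.png

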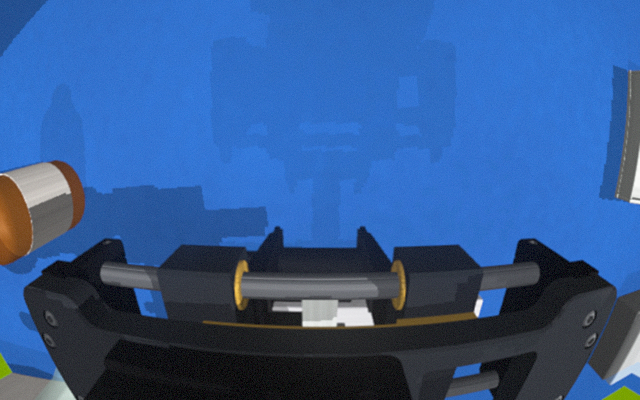

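The fingers hold the handle by its ends (opening 0.463 × 95 = 44 mm, as it should be). Now the arc, in parts.

Call:
{"op": "arm_command", "data": {
  "targets": [
    [[0, 0, 0], [-0.0005, 0, -0.007], 255],
    [[0, 0, 0], [-0.001, 0, -0.014], 255],
    [[0, 0, 0], [-0.0024, 0, -0.0254], 255],
    [[0, 0, 0], [-0.0047, 0, -0.0367], 255],
    [[0, 0, 0], [-0.0078, 0, -0.0479], 255],
    [[0, 0, 0], [-0.0117, 0, -0.0587], 255],
    [[0, 0, 0], [-0.0117, 0, -0.0587], 255]
  ]
}}

```text
t: 4.15
eef_pos: [523.1, -121.5, 109.5]
tcp_rot: [3.141, 0.0, 3.069]
ft_force: [0.2, 4.9, 1.0]
opening: 0.463
```

```bash
python3 - <<'E'
from h import *
st()
E
```

```text
t 4.15 [ 523.1 -121.5  109.5] [3.141 0.    3.069] F [0.2 4.9 1. ] op 0.463 j [-0.35  0.5   1.88  0.    0.75 -1.85]
```

Call:
{"op": "arm_command", "data": {
  "targets": [
    [[0, 0, 0], [-0.0047, 0, -0.0106], 255],
    [[0, 0, 0], [-0.0101, 0, -0.0208], 255],
    [[0, 0, 0], [-0.0162, 0, -0.0306], 255],
    [[0, 0, 0], [-0.0229, 0, -0.04], 255],
    [[0, 0, 0], [-0.0303, 0, -0.0489], 255],
    [[0, 0, 0], [-0.0383, 0, -0.0572], 255],
    [[0, 0, 0], [-0.0469, 0, -0.065], 255],
    [[0, 0, 0], [-0.0469, 0, -0.065], 255]
  ]
}}

```text
t: 4.95
eef_pos: [571.2, -125.5, 175.1]
tcp_rot: [-3.141, 0.002, 3.069]
ft_force: [-1.3, 4.4, 0.1]
opening: 0.458
```

```bash
python3 - <<'E'
from h import *
st()
p,d=read_camera('side'); cv2.imwrite('pics/s3.png',p[120:260,240:420].repeat(4,0).repeat(4,1))
E
```

```text
t 4.95 [ 571.2 -125.5  175.1] [-3.141e+00  2.000e-03  3.069e+00] F [-1.3  4.4  0.1] op 0.458 j [-0.33  0.48  1.71  0.    0.96 -1.83]
```

View pics/s3.png

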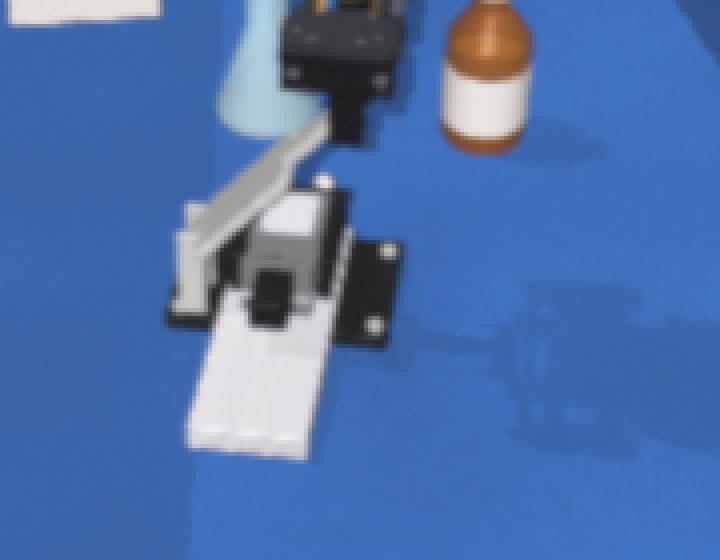

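The side view shows the bar rising with the gripper (about 0.87 rad) and the cassette still seated. On to near the stop.

Call:
{"op": "arm_command", "data": {
  "targets": [
    [[0, 0, 0], [-0.009, 0, -0.007], 255],
    [[0, 0, 0], [-0.0186, 0, -0.0136], 255],
    [[0, 0, 0], [-0.0286, 0, -0.0194], 255],
    [[0, 0, 0], [-0.0355, 0, -0.023], 255],
    [[0, 0, 0], [-0.0355, 0, -0.023], 255],
    [[0, 0, 0], [-0.0355, 0, -0.023], 255]
  ]
}}

```text
t: 5.6
eef_pos: [605.5, -128.3, 197.2]
tcp_rot: [-3.141, 0.002, 3.069]
ft_force: [0.4, 1.6, 1.2]
opening: 0.46
```

```bash
python3 - <<'E'
from h import *
st()
s=env.state(); g=HR.inv().apply(s['eef_pos']-[0,0,19]*np.array([1,1,-1])-HO); print(g, np.arctan2(g[2]-68,60-g[1]), np.hypot(g[2]-68,60-g[1]))
E
```

```text
t 5.60 [ 605.5 -128.3  197.2] [-3.141e+00  2.000e-03  3.069e+00] F [0.4 1.6 1.2] op 0.460 j [-0.32  0.5   1.6  -0.    1.05 -1.81]
[-23.04683122 -10.1447065  216.19384647] 1.128710818312146 163.95638439190893
```

Call:
{"op": "arm_command", "data": {
  "targets": [
    [[0, 0, 0], [-0.003, 0, -0.0013], 255],
    [[0, 0, 0], [-0.003, 0, -0.0013], 255],
    [[0, 0, 0], [-0.003, 0, -0.0013], 255]
  ]
}}

```text
t: 5.9
eef_pos: [607.9, -128.4, 198.3]
tcp_rot: [-3.141, -0.0, 3.069]
ft_force: [-3.8, 0.2, 1.9]
opening: 0.458
```

Call:
{"op": "arm_command", "data": {
  "targets": [
    [[0, 0, 0], [0, 0, 0], 0],
    [[0, 0, 0], [0, 0, 0], 0],
    [[0, 0, 0], [0, 0, 0], 0],
    [[0, 0, 0], [0, 0, 0], 0],
    [[0, 0, 0], [0, 0, 0], 0],
    [[0, 0, 0], [0, 0, 0], 0]
  ]
}}

```text
t: 6.5
eef_pos: [608.1, -128.2, 198.1]
tcp_rot: [3.142, 0.0, 3.069]
ft_force: [-0.1, 0.3, 0.7]
opening: 0.91
```

Call:
{"op": "arm_command", "data": {
  "targets": [
    [[0, 0, 0], [0, 0, -0.04], 0],
    [[0, 0, 0], [0, 0, -0.08], 0],
    [[0, 0, 0], [0, 0, -0.08], 0],
    [[0, 0, 0], [0, 0, -0.08], 0]
  ]
}}

```text
t: 6.9
eef_pos: [608.1, -128.3, 278.7]
tcp_rot: [-3.141, 0.002, 3.069]
ft_force: [-0.2, 0.0, -0.4]
opening: 1.002
```

```bash
python3 - <<'E'
from h import *
st()
p,d=read_camera('side'); cv2.imwrite('pics/s4.png',p[120:260,240:420].repeat(4,0).repeat(4,1))
E
```

```text
t 6.90 [ 608.1 -128.3  278.7] [-3.141e+00  2.000e-03  3.069e+00] F [-0.2  0.  -0.4] op 1.002 j [-0.31  0.43  1.48  0.    1.23 -1.81]
```

View pics/s4.png

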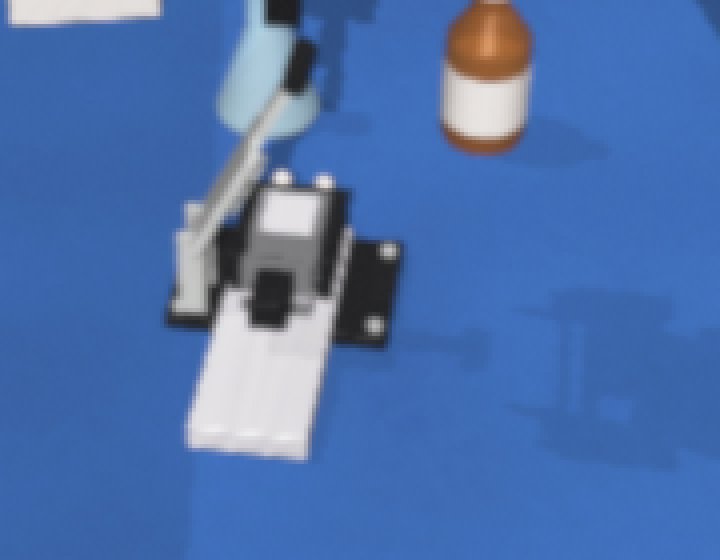

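The bar stays up, leaning over the seat, and the cassette is still seated. Next I'll work out the leaned tab grasp and refine the tray from the saved views.

```bash
cat >> h.py <<'E'
def lean(deg):
    a=np.radians(deg); z=np.array([np.sin(a),0,-np.cos(a)]);x=np.array([-np.cos(a),0,-np.sin(a)])
    return HR*R.from_matrix(np.array([x,[0,1,0],z]).T)
E
python3 - <<'E'
from h import *
st()
s=env.state();T=cal('wrist')[3];r0=R.from_euler('xyz',s['tcp_rot']);print('cam in tool',r0.inv().apply(T[:3,3]-s['eef_pos']).round(0))
a=rel(hw([-190,0,250]),lean(0))
b=rel(hw([-130,0,120]),lean(40),a)
q=cv2.imread('pics/top0.png');cv2.imwrite('pics/tray.png',cv2.resize(q[195:270,140:235],None,fx=8,fy=8,interpolation=cv2.INTER_CUBIC))
E
```

```text
t 6.95 [ 607.8 -128.2  277.6] [ 3.141 -0.     3.069] F [ 0.9 -0.6 -1. ] op 0.997 j [-0.31  0.43  1.49  0.    1.22 -1.81]
cam in tool [  74.   -1. -171.]
turn [-2.0000e-04 -6.0000e-04  1.5702e+00] shift m [-0.0079  0.1667  0.0276]
turn [ 0.     -0.6981  0.    ] shift m [-0.06 -0.    0.13]
```

View pics/tray.png

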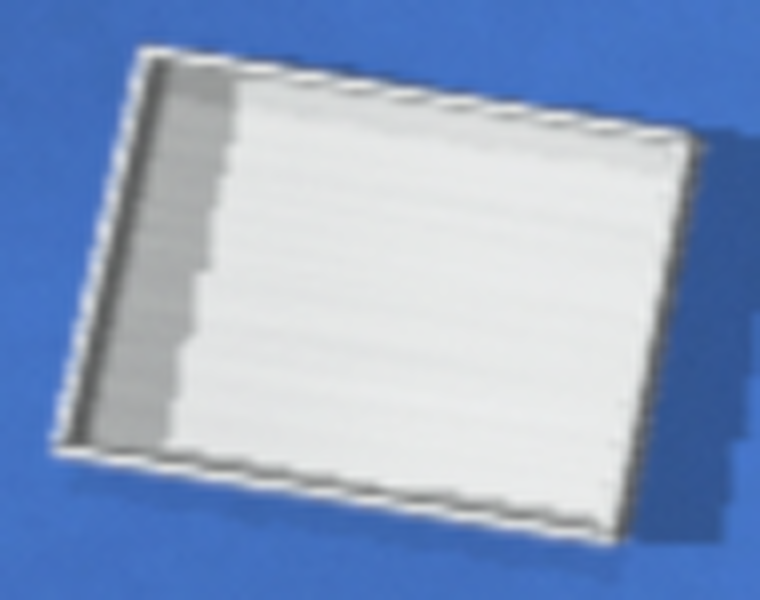

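The tray's rim corners in this crop are (142,46), (700,132), (622,545) and (55,455).

```bash
python3 - <<'E'
from h import *
W=[onz('top',140+(u+.5)/8-.5,195+(v+.5)/8-.5,24)[:2] for u,v in [(142,46),(700,132),(622,545),(55,455)]]
print(np.round(W,1)); print(fit2([(70,95),(70,-95),(-70,-95),(-70,95)],W))
E
```

```text
[[542.1 384.5]
 [515.7 194.3]
 [377.3 213.9]
 [404.4 403.7]]
(np.float64(-0.13983525598693686), array([459.85869654, 299.08832635]), array([[-0.332721  ,  1.09892852],
       [-0.23329162, -0.99580148],
       [-0.04697312, -0.87256249],
       [ 0.61298575,  0.76943546]]))
```

Call:
{"op": "arm_command", "data": {
  "targets": [
    [[0, 0, 0.13], [0, 0.03, 0], 0],
    [[0, 0, 0.27], [0, 0.08, 0], 0],
    [[0, 0, 0.4], [-0.002, 0.12, 0.01], 0],
    [[0, 0, 0.54], [-0.004, 0.15, 0.02], 0],
    [[0, 0, 0.68], [-0.008, 0.167, 0.028], 0],
    [[0, 0, 0.82], [-0.008, 0.167, 0.028], 0],
    [[0, 0, 0.96], [-0.008, 0.167, 0.028], 0],
    [[0, 0, 1.1], [-0.008, 0.167, 0.028], 0]
  ]
}}

```text
t: 7.75
eef_pos: [627.7, 38.0, 248.3]
tcp_rot: [-3.139, -0.001, 1.963]
ft_force: [0.4, 0.0, -0.5]
opening: 1.005
```

```bash
python3 - <<'E'
from h import *
st()
b=rel(hw([-140,0,125]),lean(40))
E
```

```text
t 7.75 [627.7  38.  248.3] [-3.139e+00 -1.000e-03  1.963e+00] F [ 0.4  0.  -0.5] op 1.005 j [-0.04  0.47  1.5   0.    1.17 -0.44]
turn [ 0.1596 -0.686   0.4467] shift m [-0.0454 -0.0223  0.1233]
```

Call:
{"op": "arm_command", "data": {
  "targets": [
    [[0.027, -0.114, 0.074], [0, 0, 0], 0],
    [[0.053, -0.229, 0.149], [0, 0, 0.02], 0],
    [[0.08, -0.343, 0.223], [-0.015, -0.007, 0.04], 0],
    [[0.106, -0.457, 0.298], [-0.03, -0.015, 0.07], 0],
    [[0.133, -0.572, 0.372], [-0.04, -0.02, 0.1], 0],
    [[0.16, -0.686, 0.447], [-0.045, -0.022, 0.123], 0],
    [[0.16, -0.686, 0.447], [-0.045, -0.022, 0.123], 0],
    [[0.16, -0.686, 0.447], [-0.045, -0.022, 0.123], 0]
  ]
}}

```text
t: 8.55
eef_pos: [625.1, -11.8, 126.1]
tcp_rot: [-3.14, 0.695, 1.508]
ft_force: [0.3, -0.5, 0.7]
opening: 0.996
```

```bash
python3 - <<'E'
from h import *
st()
b=rel(hw([-61,0,37]),lean(40))
p,d=read_camera('wrist'); cv2.imwrite('pics/w5.png',p);np.save('pics/w5.npy',d)
p,d=read_camera('side'); cv2.imwrite('pics/s5.png',p[120:260,240:420].repeat(4,0).repeat(4,1))
E
```

```text
t 8.55 [625.1 -11.8 126.1] [-3.14   0.695  1.508] F [ 0.3 -0.5  0.7] op 0.996 j [ 0.15  0.7   1.61 -0.76  1.14  0.65]
turn [ 0.004  -0.0026  0.0072] shift m [-0.004  -0.0015  0.1194]
```

View pics/w5.png

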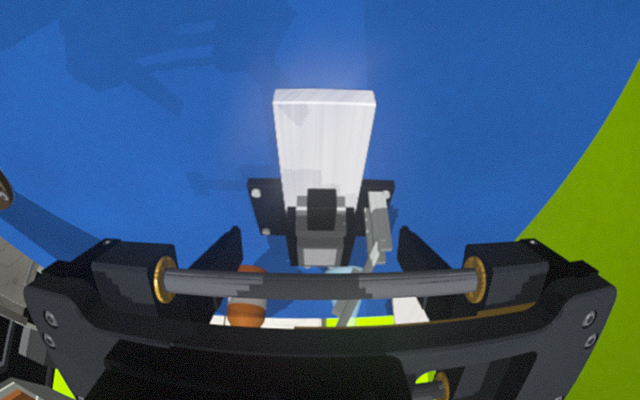

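View pics/s5.png

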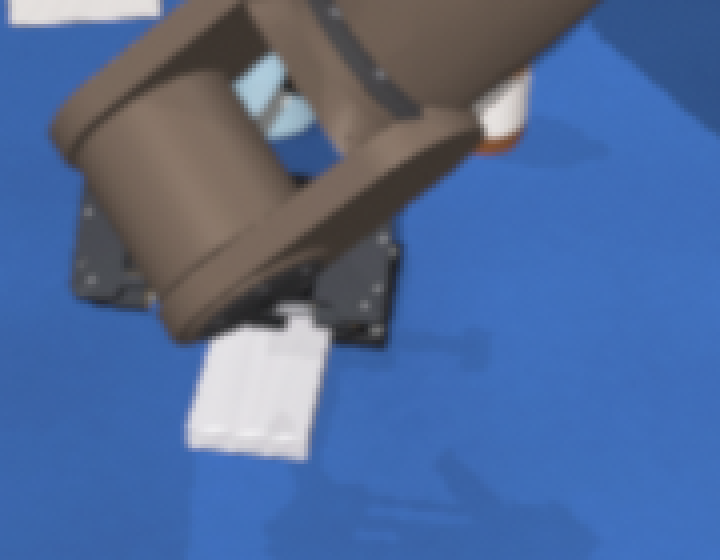

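The wrist view has the tab's outer top edge at v≈188, u 308–337, centred between the fingers, with the bar up on the right. I'll verify before going in.

```bash
python3 - <<'E'
from h import *
for u,v in [(308,188),(337,188),(307,208),(296,206),(349,206),(275,92),(376,92)]:
    z=20 if v<100 else 62
    w=wz(u,v,z); print(u,v,HR.inv().apply(w-HO).round(1))
p=cv2.imread('pics/w5.png');cv2.imwrite('pics/w5c.png',cv2.resize(p[160:280,230:420],None,fx=4,fy=4,interpolation=cv2.INTER_CUBIC))
E
```

```text
308 188 [-105.7   -7.3   62. ]
337 188 [-105.8   16.2   62. ]
307 208 [-76.4  -8.9  62. ]
296 206 [-79.6 -18.4  62. ]
349 206 [-79.6  28.1  62. ]
275 92 [-170.   -31.6   20. ]
376 92 [-170.8   44.3   20. ]
```

View pics/w5c.png

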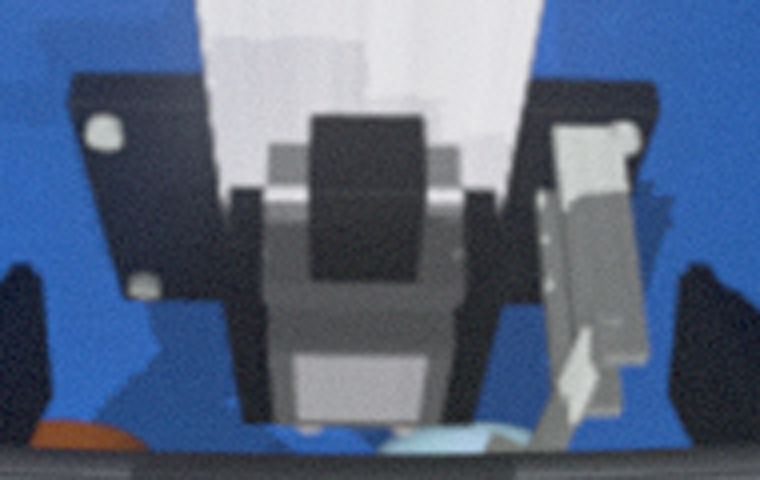

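The widths come out about 5% small and shifted, probably because the arm was still settling when I took that picture. I'll retake it at rest.

```bash
python3 - <<'E'
from h import *
st(); c=cal('wrist')
p,d=read_camera('wrist'); st()
cv2.imwrite('pics/w6c.png',cv2.resize(p[80:280,230:420],None,fx=4,fy=3,interpolation=cv2.INTER_AREA if 0 else cv2.INTER_CUBIC)); cv2.imwrite('pics/w6.png',p); np.save('pics/w6.npy',d)
for (u,v,z) in [(308,188,40),(337,188,40),(307,207,62),(336,207,62),(275,92,20),(376,92,20),(283,190,20),(362,190,20)]:
    print(u,v,HR.inv().apply(wz(u,v,z)-HO).round(1),'depth',d[v,u],HR.inv().apply(wd(u,v,d[v,u])-HO).round(1))
for u,v in [(320,100),(320,150),(322,215),(300,195)]: print('depth',HR.inv().apply(wd(u,v,d[v,u])-HO).round(1))
E
```

```text
t 8.65 [625.8 -12.4 128.6] [3.137 0.695 1.502] F [-0.1 -0.6 -0.3] op 0.999 j [ 0.15  0.7   1.61 -0.76  1.14  0.65]
t 8.70 [625.8 -12.5 129. ] [3.136 0.696 1.501] F [ 0.1 -0.   0.3] op 1.002 j [ 0.15  0.7   1.61 -0.76  1.14  0.65]
308 188 [-75.9  -8.3  40. ] depth 279.42697 [-82.   -8.1  44.6]
337 188 [-75.9  18.6  40. ] depth 317.8832 [-51.5  20.6  21.5]
307 207 [-77.2  -8.8  62. ] depth 270.03513 [-80.   -8.6  63.9]
336 207 [-77.2  16.9  62. ] depth 316.55835 [-41.4  19.4  38.2]
275 92 [-169.6  -31.5   20. ] depth 230.31166 [-164.3  -32.7   12.4]
376 92 [-170.2   44.6   20. ] depth 242.78098 [-157.3   48.8    1.5]
283 190 [-46.1 -35.6  20. ] depth 319.72565 [-48.6 -35.3  21.8]
362 190 [-46.2  47.3  20. ] depth 333.72482 [-37.8  48.8  13.7]
depth [-163.1    2.4   22.3]
depth [-107.1    2.7   21.3]
depth [-65.8   4.6  63.2]
depth [-42.5 -17.8  23.8]
```

View pics/w6c.png

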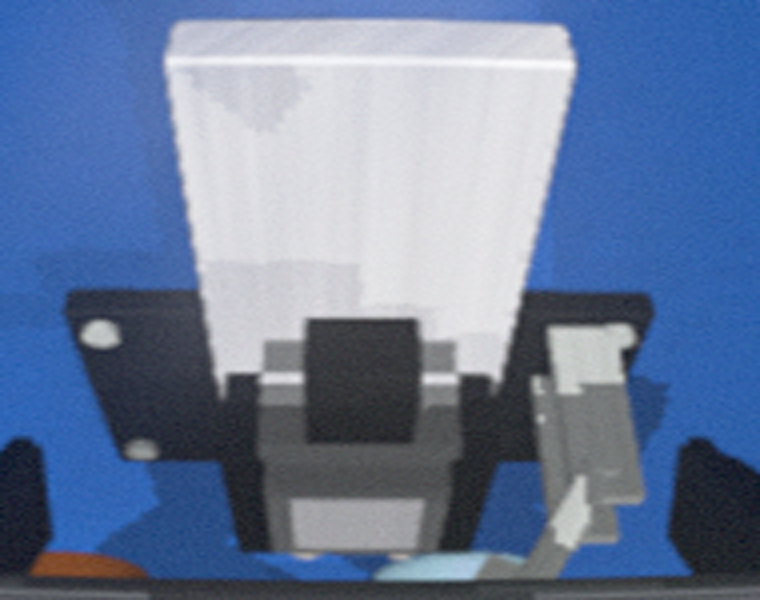

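```bash
cat >> h.py <<'E'
def wproj(P,c=None):
    f,cx,cy,T=c or cal('wrist'); q=T[:3,:3].T@(np.array(P)-T[:3,3]); th=np.arctan2(np.hypot(q[0],q[1]),q[2]); k=f*th/np.hypot(q[0],q[1]); return np.array([cx+k*q[0],cy+k*q[1]])
E
python3 - <<'E'
from h import *
st(); s=env.state(); r=R.from_euler('xyz',s['tcp_rot'])
print(cal('wrist')[:3], HR.inv().apply(s['eef_pos']-HO))
for t in [(0,0,0),(0,47.5,0),(0,-47.5,0),(10,47.5,0),(10,-47.5,0),(0,0,100),(0,0,120)]: print(t,wproj(s['eef_pos']+r.apply(t)).round(1))
for h in [(-85,0,62),(-85,13,62),(-85,-13,62),(-165,40,20),(-165,-40,20)]: print(h,wproj(hw(h)).round(1))
p=cv2.imread('pics/w6.png');cv2.imwrite('pics/w6d.png',cv2.resize(p[215:275,220:420],None,fx=4,fy=6,interpolation=cv2.INTER_CUBIC)+40)
E
```

```text
t 8.70 [625.8 -12.5 129. ] [3.136 0.696 1.501] F [ 0.1 -0.   0.3] op 1.002 j [ 0.15  0.7   1.61 -0.76  1.14  0.65]
(np.float64(309.70691628693146), 319.5927085361718, 199.9310467175781) [-139.94084327    1.72291713  128.97703442]
(0, 0, 0) [319.5 242.2]
(0, 47.5, 0) [397.4 241.3]
(0, -47.5, 0) [241.6 241.3]
(10, 47.5, 0) [398.8 226. ]
(10, -47.5, 0) [240.2 225.9]
(0, 0, 100) [319.6 198.8]
(0, 0, 120) [319.6 193.4]
(-85, 0, 62) [316.9 202. ]
(-85, 13, 62) [332. 202.]
(-85, -13, 62) [301.8 202. ]
(-165, 40, 20) [369.3  97.2]
(-165, -40, 20) [264.5  97.2]
```

View pics/w6d.png

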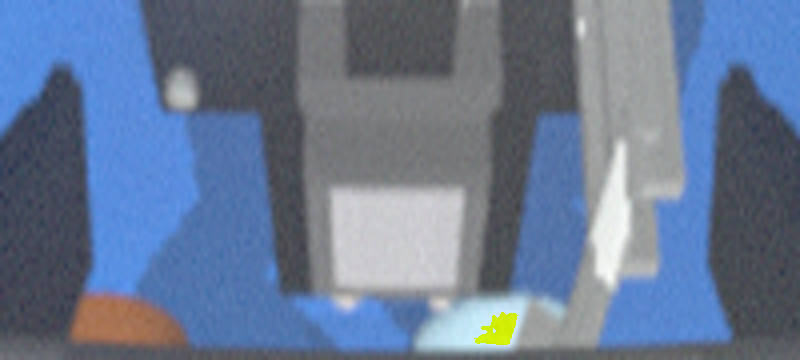

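The fingers project where they are seen, but the tab sits about 2 mm to the +y side of my estimate. I'll aim at y = +2, narrow the fingers to about 60 mm, and go in by stages.

```bash
python3 - <<'E'
from h import *
rel(hw([-92,2,75]),lean(40));rel(hw([-59.5,2,37]),lean(40))
E
```

```text
turn [ 0.007  -0.0026  0.0015] shift m [-0.0022 -0.0002  0.0722]
turn [ 0.007  -0.0026  0.0015] shift m [-0.0028 -0.0006  0.1222]
```

Call:
{"op": "arm_command", "data": {
  "targets": [
    [[0.006, -0.002, 0], [-0.001, 0, 0.02], 90],
    [[0.006, -0.002, 0], [-0.002, 0, 0.04], 90],
    [[0.006, -0.002, 0], [-0.002, 0, 0.06], 90],
    [[0.006, -0.002, 0], [-0.002, 0, 0.072], 90],
    [[0.006, -0.002, 0], [-0.002, 0, 0.072], 90],
    [[0.006, -0.002, 0], [-0.002, 0, 0.072], 90]
  ]
}}

```text
t: 9.3
eef_pos: [622.4, -60.3, 73.6]
tcp_rot: [-3.139, 0.7, 1.501]
ft_force: [1.2, -0.4, -1.0]
opening: 0.653
```

```bash
python3 - <<'E'
from h import *
st()
rel(hw([-59.5,2,37]),lean(40))
p,d=read_camera('wrist'); cv2.imwrite('pics/w7.png',cv2.resize(p[60:300,180:460],None,fx=2.8,fy=2.5,interpolation=cv2.INTER_CUBIC)+30)
E
```

```text
t 9.30 [622.4 -60.3  73.6] [-3.139  0.7    1.501] F [ 1.2 -0.4 -1. ] op 0.653 j [ 0.08  0.76  1.66 -0.84  1.03  0.71]
turn [-0.001   0.0017  0.0015] shift m [-0.0013  0.0003  0.049 ]
```

View pics/w7.png

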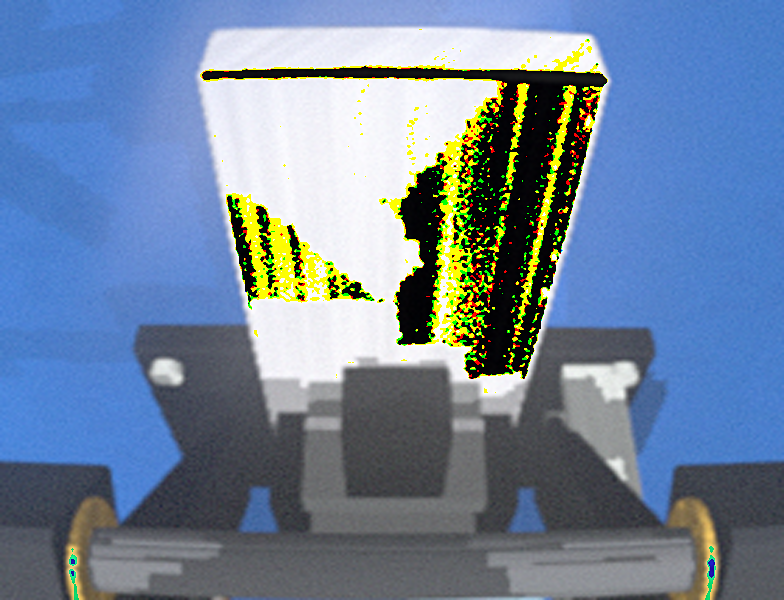

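The tab (343–450) lies centred between the narrowed fingertips (about 262 and 530). Going in and closing.

Call:
{"op": "arm_command", "data": {
  "targets": [
    [[0, 0, 0], [-0.001, 0, 0.015], 90],
    [[0, 0, 0], [-0.001, 0, 0.03], 90],
    [[0, 0, 0], [-0.001, 0, 0.042], 90],
    [[0, 0, 0], [-0.001, 0, 0.049], 90],
    [[0, 0, 0], [-0.001, 0, 0.049], 90],
    [[0, 0, 0], [-0.001, 0, 0.049], 90]
  ]
}}

```text
t: 9.95
eef_pos: [619.9, -92.3, 36.3]
tcp_rot: [-3.139, 0.7, 1.501]
ft_force: [-0.6, -0.0, -0.4]
opening: 0.647
```

Call:
{"op": "arm_command", "data": {
  "targets": [
    [[0, 0, 0], [0, 0, 0], 255],
    [[0, 0, 0], [0, 0, 0], 255],
    [[0, 0, 0], [0, 0, 0], 255],
    [[0, 0, 0], [0, 0, 0], 255],
    [[0, 0, 0], [0, 0, 0], 255],
    [[0, 0, 0], [0, 0, 0], 255]
  ]
}}

```text
t: 10.55
eef_pos: [620.0, -92.2, 36.6]
tcp_rot: [-3.139, 0.7, 1.501]
ft_force: [-0.0, 0.7, 1.6]
opening: 0.275
```

```bash
python3 - <<'E'
from h import *
st();s=env.state();print(HR.inv().apply(s['eef_pos']-HO).round(1))
r=R.from_euler('xyz',s['tcp_rot'])
for d in [20,40,60,80,100,116]: print(d,(r.inv().apply(HR.apply([-d,0,0]))/1000).round(4))
E
```

```text
t 10.55 [620.  -92.2  36.6] [-3.139  0.7    1.501] F [-0.   0.7  1.6] op 0.275 j [ 0.03  0.81  1.69 -0.9   0.96  0.76]
[-60.1   1.7  36.6]
20 [ 0.0153  0.     -0.0129]
40 [ 0.0306  0.     -0.0258]
60 [ 0.0459  0.0001 -0.0387]
80 [ 0.0612  0.0001 -0.0515]
100 [ 0.0765  0.0001 -0.0644]
116 [ 0.0887  0.0001 -0.0747]
```

Gripped on the tab (0.275 × 95 = 26 mm). Sliding out.

Call:
{"op": "arm_command", "data": {
  "targets": [
    [[0, 0, 0], [0.004, 0, -0.0034], 255],
    [[0, 0, 0], [0.0107, 0, -0.009], 255],
    [[0, 0, 0], [0.0184, 0, -0.0155], 255],
    [[0, 0, 0], [0.026, 0, -0.022], 255],
    [[0, 0, 0], [0.0337, 0, -0.0284], 255],
    [[0, 0, 0], [0.0383, 0, -0.0322], 255],
    [[0, 0, 0], [0.0383, 0, -0.0322], 255]
  ]
}}

```text
t: 11.25
eef_pos: [623.8, -41.0, 36.5]
tcp_rot: [-3.14, 0.7, 1.502]
ft_force: [-1.0, 4.4, 5.2]
opening: 0.271
```

```bash
python3 - <<'E'
from h import *
st();s=env.state();print(HR.inv().apply(s['eef_pos']-HO).round(1))
E
```

```text
t 11.25 [623.8 -41.   36.5] [-3.14   0.7    1.502] F [-1.   4.4  5.2] op 0.271 j [ 0.11  0.82  1.66 -0.85  1.    0.78]
[-111.4    1.7   36.5]
```

Call:
{"op": "arm_command", "data": {
  "targets": [
    [[0, 0, 0], [0.006, 0, -0.005], 255],
    [[0, 0, 0], [0.0135, 0, -0.0114], 255],
    [[0, 0, 0], [0.021, 0, -0.0177], 255],
    [[0, 0, 0], [0.0285, 0, -0.024], 255],
    [[0, 0, 0], [0.036, 0, -0.0303], 255],
    [[0, 0, 0], [0.0435, 0, -0.0366], 255],
    [[0, 0, 0], [0.0502, 0, -0.0422], 255],
    [[0, 0, 0], [0.0502, 0, -0.0422], 255]
  ]
}}

```text
t: 12.05
eef_pos: [628.4, 24.9, 36.5]
tcp_rot: [-3.14, 0.699, 1.502]
ft_force: [-1.0, 4.3, 7.5]
opening: 0.275
```

```bash
python3 - <<'E'
from h import *
st();s=env.state();print(HR.inv().apply(s['eef_pos']-HO).round(1))
p,d=read_camera('wrist'); cv2.imwrite('pics/w8.png',p)
p,d=read_camera('top'); cv2.imwrite('pics/t8.png',p[100:250,250:420].repeat(4,0).repeat(4,1))
E
```

```text
t 12.05 [628.4  24.9  36.5] [-3.14   0.699  1.502] F [-1.   4.3  7.5] op 0.275 j [ 0.2   0.84  1.6  -0.78  1.08  0.79]
[-177.5    1.6   36.5]
```

View pics/w8.png

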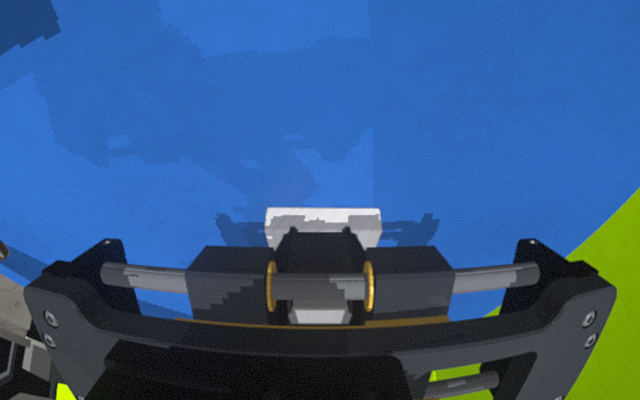

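View pics/t8.png

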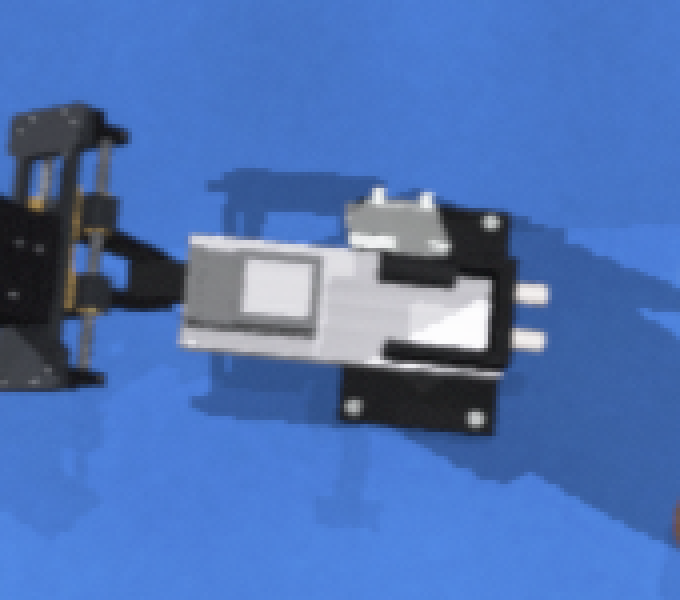

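The block lies on the shelf clear of the bar (crop u ≤322, bar from 345), and the bar is still up. Releasing the tab and backing off.

Call:
{"op": "arm_command", "data": {
  "targets": [
    [[0, 0, 0], [0, 0, 0], 60],
    [[0, 0, 0], [0, 0, 0], 60],
    [[0, 0, 0], [0, 0, 0], 60],
    [[0, 0, 0], [0, 0, 0], 60],
    [[0, 0, 0], [0, 0, -0.03], 30],
    [[0, 0, 0], [0, 0, -0.07], 0],
    [[0, 0, 0], [0, 0, -0.11], 0],
    [[0, 0, 0], [0, 0, -0.11], 0]
  ]
}}

```text
t: 12.95
eef_pos: [635.0, 96.8, 124.2]
tcp_rot: [3.136, 0.698, 1.499]
ft_force: [0.5, -0.3, -0.4]
opening: 0.888
```

```bash
python3 - <<'E'
from h import *
st();s=env.state();print(HR.inv().apply(s['eef_pos']-HO).round(1))
p,d=read_camera('top'); cv2.imwrite('pics/t9.png',p);cv2.imwrite('pics/t9c.png',cv2.resize(p[130:210,280:400],None,fx=6,fy=6,interpolation=cv2.INTER_CUBIC))
rel(hw([-119,1.7,140]),lean(0))
E
```

```text
t 12.95 [635.   96.8 124.2] [3.136 0.698 1.499] F [ 0.5 -0.3 -0.4] op 0.888 j [ 0.3   0.76  1.49 -0.68  1.27  0.71]
[-249.6    3.   124.2]
turn [0.0022 0.6988 0.0023] shift m [-0.1104 -0.0008  0.0692]
```

View pics/t9c.png

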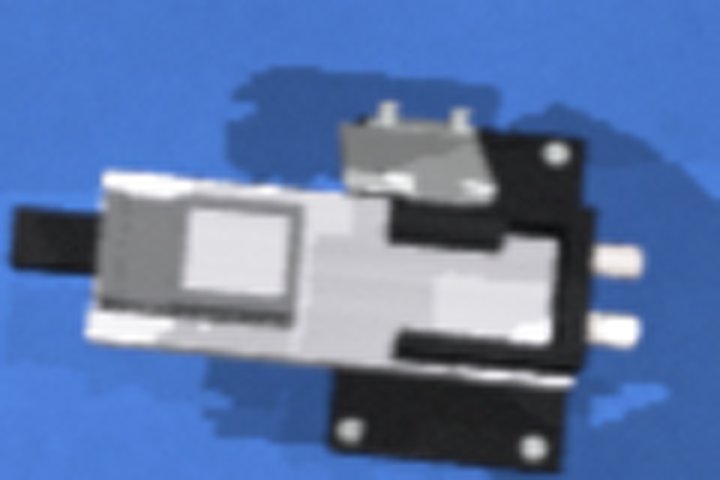

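Here the tab's outer end is at crop (12,208)–(10,268) and the block's rear top corner at (303,204). I'll measure the cassette.

```bash
python3 - <<'E'
from h import *
pts=[((12,208),(-85,13,62)),((10,268),(-85,-13,62)),((303,204),(45,25,62)),((291,310),(45,-25,62))]
W=[onz('top',280+(u+.5)/6-.5,130+(v+.5)/6-.5,h[2])[:2] for (u,v),h in pts]
a,t,res=fit2([h[:2] for _,h in pts],W);print(a,t,res.round(1)); print(HR.inv().apply(np.append(t,0)-HO))
E
```

```text
-1.6229444932567134 [622.38101878 -36.82342122] [[ 0.4 -0.7]
 [-0.8 -1.8]
 [-0.7  0.1]
 [ 1.2  2.4]]
[-1.15481095e+02  5.02335357e-02  0.00000000e+00]
```

Call:
{"op": "arm_command", "data": {
  "targets": [
    [[0, 0.14, 0], [-0.01, 0, -0.01], 0],
    [[0, 0.28, 0], [-0.03, 0, 0], 0],
    [[0, 0.42, 0], [-0.05, 0, 0.01], 0],
    [[0, 0.56, 0], [-0.08, 0, 0.04], 0],
    [[0.002, 0.699, 0.002], [-0.105, -0.001, 0.06], 0],
    [[0.002, 0.699, 0.002], [-0.1112, -0.0008, 0.0685], 0],
    [[0.002, 0.699, 0.002], [-0.1112, -0.0008, 0.0685], 0],
    [[0.002, 0.699, 0.002], [-0.1112, -0.0008, 0.0685], 0]
  ]
}}

```text
t: 13.8
eef_pos: [622.9, -34.6, 138.8]
tcp_rot: [-3.137, 0.002, 1.497]
ft_force: [-0.1, 1.1, 1.8]
opening: 1.002
```

```bash
python3 - <<'E'
from h import *
st();s=env.state();print(HR.inv().apply(s['eef_pos']-HO).round(1))
c=cal('wrist')
p,d=read_camera('wrist'); cv2.imwrite('pics/w10.png',p)
rel(hw([-120,1.2,27]),lean(0))
E
```

```text
t 13.80 [622.9 -34.6 138.8] [-3.137e+00  2.000e-03  1.497e+00] F [-0.1  1.1  1.8] op 1.002 j [-0.16  0.57  1.64 -0.    0.94 -0.08]
[-117.7    0.4  138.8]
turn [-0.0047  0.0021 -0.0004] shift m [0.0016 0.0012 0.1119]
```

View pics/w10.png

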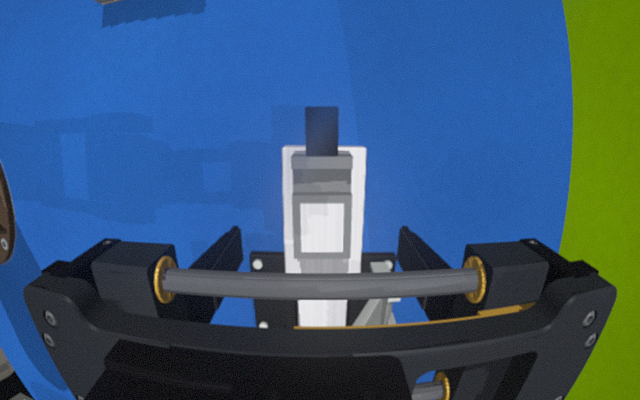

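The block (u 292–352) is near-centred between the fingers. Descending.

Call:
{"op": "arm_command", "data": {
  "targets": [
    [[-0.004, 0.002, 0], [0.001, 0.001, 0.03], 0],
    [[-0.004, 0.002, 0], [0.0015, 0.0013, 0.06], 0],
    [[-0.004, 0.002, 0], [0.0015, 0.0013, 0.09], 0],
    [[-0.004, 0.002, 0], [0.0015, 0.0013, 0.105], 0],
    [[-0.004, 0.002, 0], [0.0015, 0.0013, 0.112], 0],
    [[-0.004, 0.002, 0], [0.0015, 0.0013, 0.112], 0],
    [[-0.004, 0.002, 0], [0.0015, 0.0013, 0.112], 0]
  ]
}}

```text
t: 14.55
eef_pos: [625.1, -33.4, 28.7]
tcp_rot: [3.139, -0.001, 1.498]
ft_force: [-0.4, -0.8, 0.9]
opening: 1.001
```

Call:
{"op": "arm_command", "data": {
  "targets": [
    [[0, 0, 0], [0, 0, 0], 255],
    [[0, 0, 0], [0, 0, 0], 255],
    [[0, 0, 0], [0, 0, 0], 255],
    [[0, 0, 0], [0, 0, 0], 255],
    [[0, 0, 0], [0, 0, 0], 255],
    [[0, 0, 0], [0, 0, 0], 255],
    [[0, 0, 0], [0, 0, 0], 255]
  ]
}}

```text
t: 15.25
eef_pos: [624.4, -33.8, 27.7]
tcp_rot: [3.141, -0.001, 1.497]
ft_force: [-0.1, -0.5, 0.5]
opening: 0.526
```

Call:
{"op": "arm_command", "data": {
  "targets": [
    [[0, 0, 0], [0, 0, -0.005], 255],
    [[0, 0, 0], [0, 0, -0.01], 255],
    [[0, 0, 0], [0, 0, -0.015], 255],
    [[0, 0, 0], [0, 0, -0.02], 255],
    [[0, 0, 0], [0, 0, -0.02], 255],
    [[0, 0, 0], [0, 0, -0.02], 255]
  ]
}}

```text
t: 15.85
eef_pos: [624.4, -33.7, 47.8]
tcp_rot: [3.141, -0.001, 1.497]
ft_force: [0.4, -0.8, -3.4]
opening: 0.524
```

```bash
python3 - <<'E'
from h import *
st();s=env.state();print(HR.inv().apply(s['eef_pos']-HO).round(1),s['moment'])
p,d=read_camera('wrist'); cv2.imwrite('pics/w11.png',p)
p,d=read_camera('side'); cv2.imwrite('pics/s11.png',p[120:260,240:420].repeat(4,0).repeat(4,1))
E
```

```text
t 15.85 [624.4 -33.7  47.8] [ 3.141e+00 -1.000e-03  1.497e+00] F [ 0.4 -0.8 -3.4] op 0.524 j [-0.16  0.69  1.7   0.    0.75 -0.09]
[-118.7    1.9   47.8] [-0.09265913  0.0394424  -0.01562177]
```

View pics/w11.png

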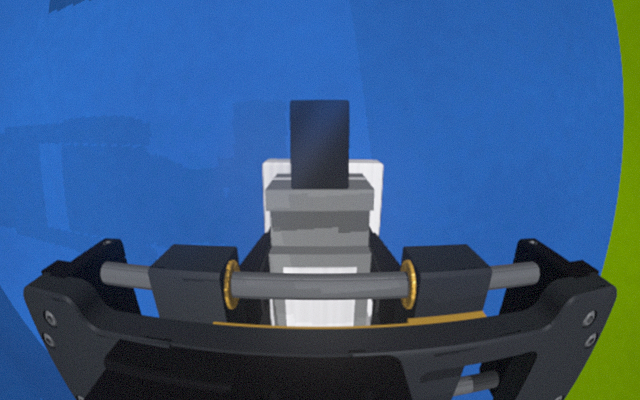

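View pics/s11.png

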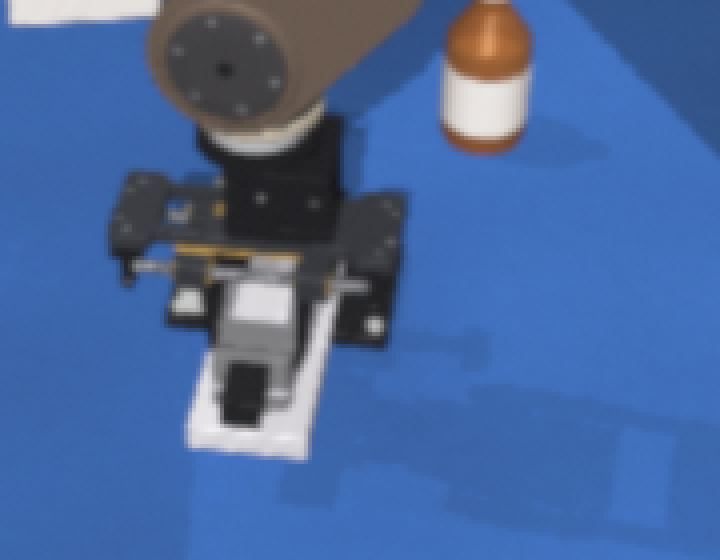

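The cassette is held level across the block (opening 0.525 → 50 mm, about 0.35 kg). Next I carry it to the tray.

```bash
cat >> h.py <<'E'
TR=HR_=R.from_euler('z',-0.14)
def tw(p): return TR.apply(np.array(p,float))+np.array([460,299,0])
PL=R.from_euler('z',-0.14-np.pi/2)*HR.inv()*lean(0)
E
python3 - <<'E'
from h import *
print(tw([0,-16,12]),PL.as_euler('xyz'))
rel(tw([0,-16,140]),PL)
E
```

```text
[457.76731017 283.15654406  12.        ] [-3.14159265  0.          1.43079633]
turn [ 0.0005 -0.0009  0.0663] shift m [ 0.3039 -0.1893 -0.0923]
```

Call:
{"op": "arm_command", "data": {
  "targets": [
    [[0, 0, 0], [0, 0, -0.015], 255],
    [[0, 0, 0], [0, 0, -0.035], 255],
    [[0, 0, 0], [0, 0, -0.055], 255],
    [[0, 0, 0], [0, 0, -0.075], 255],
    [[0, 0, 0], [0, 0, -0.09], 255],
    [[0, 0, 0], [0, 0, -0.09], 255]
  ]
}}

```text
t: 16.55
eef_pos: [625.3, -33.9, 140.6]
tcp_rot: [3.137, -0.0, 1.497]
ft_force: [0.7, -0.2, -3.4]
opening: 0.525
```

```bash
python3 - <<'E'
from h import *
st()
rel(tw([0,-16,140]),PL)
E
```

```text
t 16.55 [625.3 -33.9 140.6] [ 3.137 -0.     1.497] F [ 0.7 -0.2 -3.4] op 0.525 j [-0.16  0.57  1.64  0.    0.93 -0.09]
turn [ 0.005  -0.0006  0.0664] shift m [ 3.039e-01 -1.904e-01 -2.000e-04]
```

Call:
{"op": "arm_command", "data": {
  "targets": [
    [[0, 0, 0.005], [0.013, -0.008, 0], 255],
    [[0, 0, 0.013], [0.038, -0.024, 0], 255],
    [[0, 0, 0.02], [0.067, -0.042, 0], 255],
    [[0, 0, 0.028], [0.097, -0.061, 0], 255],
    [[0, 0, 0.034], [0.127, -0.08, 0], 255],
    [[0, 0, 0.04], [0.157, -0.098, 0], 255],
    [[0, 0, 0.048], [0.187, -0.117, 0], 255],
    [[0, 0, 0.055], [0.217, -0.136, 0], 255]
  ]
}}

```text
t: 17.35
eef_pos: [502.8, 194.1, 137.0]
tcp_rot: [-3.141, -0.0, 1.442]
ft_force: [1.3, -0.2, -3.4]
opening: 0.523
```

Call:
{"op": "arm_command", "data": {
  "targets": [
    [[0, 0, 0.004], [0.03, -0.019, 0], 255],
    [[0, 0, 0.008], [0.057, -0.036, 0], 255],
    [[0, 0, 0.011], [0.077, -0.048, 0], 255],
    [[0, 0, 0.011], [0.087, -0.054, 0], 255],
    [[0, 0, 0.011], [0.087, -0.054, 0], 255],
    [[0, 0, 0.011], [0.087, -0.054, 0], 255]
  ]
}}

```text
t: 17.95
eef_pos: [462.2, 285.4, 137.5]
tcp_rot: [3.141, -0.0, 1.431]
ft_force: [0.0, -0.3, -3.0]
opening: 0.524
```

```bash
python3 - <<'E'
from h import *
st()
rel(tw([0,-16,30]),PL)
p,d=read_camera('side'); cv2.imwrite('pics/s12.png',p)
p,d=read_camera('wrist'); cv2.imwrite('pics/w12.png',p)
E
```

```text
t 17.95 [462.2 285.4 137.5] [ 3.141 -0.     1.431] F [ 0.  -0.3 -3. ] op 0.524 j [0.43 0.47 1.85 0.   0.83 0.57]
turn [ 0.0004 -0.0004  0.0006] shift m [-0.0028 -0.0042  0.1075]
```

View pics/s12.png

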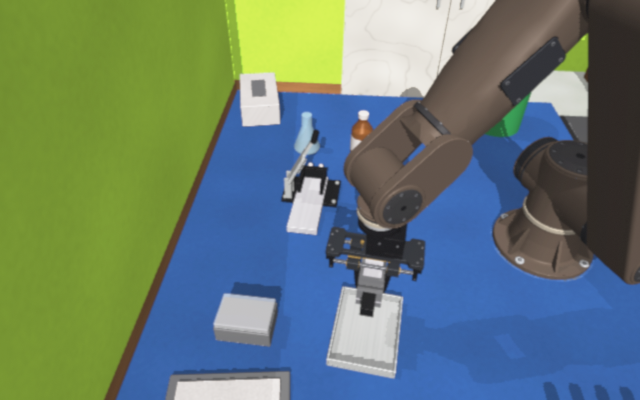

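View pics/w12.png

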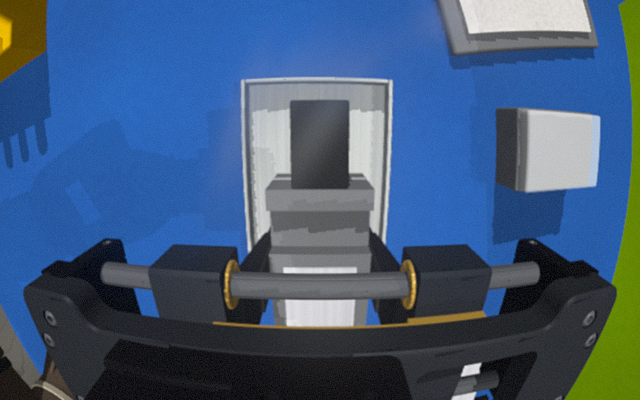

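The cassette hangs level over the tray, whose rim spans u 243–393 with its far edge at v≈80. A quick check of the rim:

```bash
python3 - <<'E'
from h import *
for u,v in [(243,80),(393,80),(245,240),(389,240)]: print(TR.inv().apply(wz(u,v,24)-np.array([460,299,0])).round(1))
E
```

```text
[-65.9  96.9  24. ]
[72.3 96.5 24. ]
[-71.1 -59.8  24. ]
[ 74.8 -59.9  24. ]
```

Call:
{"op": "arm_command", "data": {
  "targets": [
    [[0, 0, 0], [-0.0025, -0.004, 0.02], 255],
    [[0, 0, 0], [-0.0025, -0.004, 0.045], 255],
    [[0, 0, 0], [-0.0025, -0.004, 0.07], 255],
    [[0, 0, 0], [-0.0025, -0.004, 0.09], 255],
    [[0, 0, 0], [-0.0025, -0.004, 0.105], 255],
    [[0, 0, 0], [-0.0025, -0.004, 0.11], 255],
    [[0, 0, 0], [-0.0025, -0.004, 0.11], 255],
    [[0, 0, 0], [-0.0025, -0.004, 0.11], 255]
  ]
}}

```text
t: 18.85
eef_pos: [458.6, 283.8, 28.4]
tcp_rot: [3.14, -0.001, 1.431]
ft_force: [-0.2, 0.3, -2.9]
opening: 0.522
```

```bash
python3 - <<'E'
from h import *
st()
rel(tw([0,-16,12]),PL)
E
```

```text
t 18.85 [458.6 283.8  28.4] [ 3.140e+00 -1.000e-03  1.431e+00] F [-0.2  0.3 -2.9] op 0.522 j [0.43 0.64 1.93 0.   0.57 0.57]
turn [ 0.0015 -0.0013 -0.0002] shift m [-0.0008 -0.0008  0.0164]
```

Rim agrees within 3 mm. Lower slowly to touch.

Call:
{"op": "arm_command", "data": {
  "targets": [
    [[0, 0, 0], [0, 0, 0.005], 255],
    [[0, 0, 0], [0, 0, 0.01], 255],
    [[0, 0, 0], [0, 0, 0.013], 255],
    [[0, 0, 0], [0, 0, 0.015], 255],
    [[0, 0, 0], [0, 0, 0.015], 255],
    [[0, 0, 0], [0, 0, 0.015], 255]
  ]
}}

```text
t: 19.45
eef_pos: [458.1, 284.0, 12.8]
tcp_rot: [3.141, -0.001, 1.431]
ft_force: [-0.4, 0.0, -2.9]
opening: 0.524
```

Call:
{"op": "arm_command", "data": {
  "targets": [
    [[0, 0, 0], [0, 0, 0.001], 255],
    [[0, 0, 0], [0, 0, 0.001], 255],
    [[0, 0, 0], [0, 0, 0.001], 255]
  ]
}}

```text
t: 19.75
eef_pos: [458.1, 284.0, 11.8]
tcp_rot: [3.141, -0.001, 1.431]
ft_force: [0.0, 0.3, -3.7]
opening: 0.525
```

Call:
{"op": "arm_command", "data": {
  "targets": [
    [[0, 0, 0], [0, 0, 0.001], 255],
    [[0, 0, 0], [0, 0, 0.001], 255],
    [[0, 0, 0], [0, 0, 0.001], 255]
  ]
}}

```text
t: 20.05
eef_pos: [458.2, 284.0, 11.7]
tcp_rot: [3.14, -0.001, 1.431]
ft_force: [-2.7, -1.7, 9.7]
opening: 0.525
```

Call:
{"op": "arm_command", "data": {
  "targets": [
    [[0, 0, 0], [0, 0, 0.001], 255],
    [[0, 0, 0], [0, 0, 0.001], 255],
    [[0, 0, 0], [0, 0, 0.001], 255]
  ]
}}

```text
t: 20.35
eef_pos: [458.1, 284.0, 11.6]
tcp_rot: [3.14, -0.001, 1.431]
ft_force: [-5.0, -3.3, 23.6]
opening: 0.527
```

It is on the floor. I'll relieve the press, then open partway and rise.

Call:
{"op": "arm_command", "data": {
  "targets": [
    [[0, 0, 0], [0, 0, -0.001], 255],
    [[0, 0, 0], [0, 0, -0.0015], 255],
    [[0, 0, 0], [0, 0, -0.0015], 85],
    [[0, 0, 0], [0, 0, -0.0015], 85],
    [[0, 0, 0], [0, 0, -0.0015], 85],
    [[0, 0, 0], [0, 0, -0.0015], 85],
    [[0, 0, 0], [0, 0, -0.0015], 85]
  ]
}}

```text
t: 21.05
eef_pos: [458.1, 284.0, 11.2]
tcp_rot: [3.141, -0.001, 1.431]
ft_force: [0.2, -0.3, 0.2]
opening: 0.667
```

Call:
{"op": "arm_command", "data": {
  "targets": [
    [[0, 0, 0], [0, 0, -0.015], 85],
    [[0, 0, 0], [0, 0, -0.04], 85],
    [[0, 0, 0], [0, 0, -0.07], 85],
    [[0, 0, 0], [0, 0, -0.11], 85],
    [[0, 0, 0], [0, 0, -0.15], 85],
    [[0, 0, 0], [0, 0, -0.15], 85],
    [[0, 0, 0], [0, 0, -0.15], 85]
  ]
}}

```text
t: 21.75
eef_pos: [458.0, 283.9, 161.8]
tcp_rot: [3.139, -0.002, 1.431]
ft_force: [0.6, -0.3, -0.2]
opening: 0.664
```

```bash
python3 - <<'E'
from h import *
st()
for n in ['side','wrist','top']:
    p,d=read_camera(n); cv2.imwrite(f'pics/{n}13.png',p); np.save(f'pics/{n}13.npy',d)
E
```

```text
t 21.75 [458.  283.9 161.8] [ 3.139e+00 -2.000e-03  1.431e+00] F [ 0.6 -0.3 -0.2] op 0.664 j [0.43 0.43 1.83 0.   0.87 0.57]
```

View pics/side13.png

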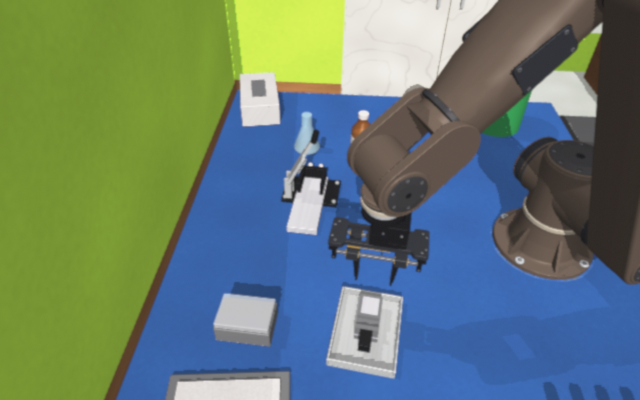

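View pics/wrist13.png

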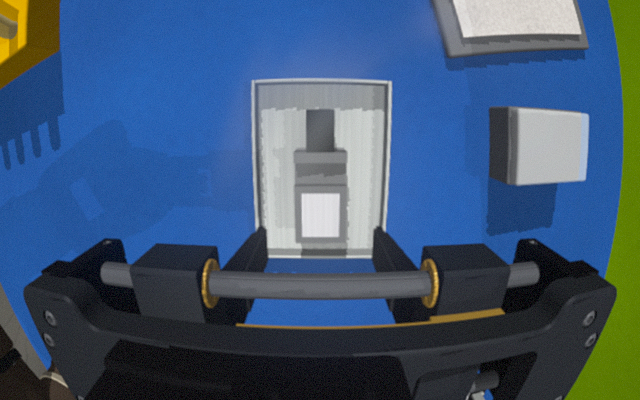

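The cassette lies in the tray, right side up (block u 295–347, v 150–242), clear of the fingers, and the bar is still up at (305,148) in the side view. I'll do a numeric check, then hand in.

```bash
python3 - <<'E'
from h import *
f=lambda w:TR.inv().apply(w-np.array([460,299,0])).round(1)
for u,v in [(295,241),(347,241),(307,110),(334,110)]: print('cassette corner in tray',f(wz(u,v,46)))
d=np.load('pics/wrist13.npy')
for u,v in [(300,225),(342,225),(320,190),(320,157),(320,130),(320,235),(270,180)]: print('depth',f(wd(u,v,d[v,u])))
# bystanders: compare top before/after
a=cv2.imread('pics/top0.png');b=cv2.imread('pics/top13.png')
for n,(x0,y0,x1,y1) in dict(flask=(415,145,465,190),bottle=(412,212,465,250),box=(465,65,580,135)).items():
    print(n,cv2.phaseCorrelate(a[y0:y1,x0:x1].mean(2),b[y0:y1,x0:x1].mean(2)))
ds=np.load('pics/side13.npy')
for u,v in [(314,137),(316,134)]: 
    w=HR.inv().apply(pt('side',u,v,ds[v,u])-HO); print('bar handle',w.round(0),np.arctan2(w[2]-68,60-w[1]).round(2))
print(env.state()['ft_force'].round(1)); env.job_done()
E
```

```text
cassette corner in tray [-25.1 -62.6  46. ]
cassette corner in tray [ 26.8 -62.6  46. ]
cassette corner in tray [-12.   64.7  46. ]
cassette corner in tray [12.6 64.7 46. ]
depth [-19.7 -45.2  46.8]
depth [ 21.4 -45.5  46. ]
depth [ -0.2 -10.1  46.7]
depth [-0.2 21.2 46.6]
depth [-0.2 46.2 45.5]
depth [ -0.1 -55.8  46.5]
depth [-54.4  -8.8   5.1]
flask ((-0.1586321861657325, 0.5554890960462302), 0.8976107907169103)
bottle ((0.020198053133142935, 0.016739446609793873), 0.8803501849445908)
box ((0.0022727732301319747, 0.0074473666699290675), 0.9924312064123546)
bar handle [-39. -15. 223.] 1.12
bar handle [-26. -18. 223.] 1.1
[0.3 0.8 0.3]
the job is handed in; nothing more can be done
```

I carried out the whole task and handed the job in at about 22 s of the 62 s allowed; it reported no verdict.

- **Bar:** I gripped the handle on its flat ends, swung the bar up to its stop and let go. It stayed up, and the last depth check put it at about 1.1 rad.
- **Slide:** With the tool leaned 40°, I gripped the tab and slid the cassette about 116 mm out onto the landing shelf, where the pictures showed it clear of the bar.
- **Placing:** I took the block again from above with the tool upright, carried it level and lowered it onto the tray floor. The floor contact peaked at about 24 N before I eased off and released it. In the tray frame its origin is at about (0, -19) mm. Its top reads 45.5–46.8 mm, against 46 mm if it lies flat.
- **Bystanders:** The bottle and tip box show no shift between the first and last top pictures. The flask shows about 0.6 pixel (1–2 mm), which could be lighting or shadow.
- **Gripper:** It stood clear at 162 mm height with no contact force.

**Disagreement:** The leaned wrist view put the holder 2–4 mm to the side of the top and side camera estimates. I aimed in between, and both grips closed on the expected widths (26 and 50 mm).

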